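# Put the ring roller into low gear and let in its clutch

### The arm

A 7-joint arm with a two-finger parallel gripper is mounted at the origin on the work surface. World frame = base frame: x ahead of the robot, y to its left, z up, the work surface at z = 0. Lengths are in mm, angles in degrees, forces in N, time in s.
With the tool pointing down it reaches from about 400 to 750 mm from the base axis. Payload 19.5 kg.
Tool frame: the origin (TCP) lies midway between the tips of the shut fingers; the grasp point (between the pads) lies 19 mm behind it; z points along the fingers, y is the direction in which the jaws open and shut (so a half turn about z gives the same grasp; the last joint's range is limited). The gripper opens to 85 mm and grips with 20 to 120 N. Pads are 22 mm wide; open, the fingers measure 114 mm over their backs; the gripper's body (76 mm by 85 mm) begins 54 mm behind the grasp point. The pads swing forward as they close: fully open they stand 13 mm farther back than shut.
Start: joints at [61.438, 40.479, -1.581, 85.061, 1.261, 54.483, -4.326], TCP at [253.609, -516.021, 231.268] pointing down, gripper open.
Joint ranges: [-155.06, 155.06], [-18.47, 123.98], [-90, 86.84], [0, 140.48], [-83.41, 263.41], [0, 116], [-161.91, 161.91]. Speed limits (degrees/s): [108.29, 108.29, 147.25, 147.25, 172.46, 172.46, 172.46].

### API

Orientations are given as [roll, pitch, yaw] about the fixed x, y, z axes, in that order (R = Rz(yaw) Ry(pitch) Rx(roll)).
In Python, from station import r gives the robot as it stands.
- The arm moves only by the tool move_arm, never from a script. Its arguments are lists of equal length, an entry for each row: "delta_rot": the turn, a rotation vector about the world's x, y, z in rad, a list of three; "dp": the shift along the world's x, y, z in m, a list of three; "grip": the opening in per cent of the stroke, from 0 (shut) to 100 (fully open). A call has 1 to 8 rows; each row shifts and turns the pose as measured when the row begins; what a row does not reach is not made up. A row lasts 1/10 s, in which the tool goes at most 50 mm and 8.59 degrees, less where a joint would pass 70% of its speed; a pose out of reach is approached as far as the arm can. A call is refused whole if a number of a shift passes 0.05 or a number of a turn 0.15, either way. A call with a gripper value outside its range is refused whole. The fingers move at their own pace and stop on an object; the grip force is fixed at half the most. Time passes only in rows, so rows that do not move let the fingers close. It gives the time, the measured TCP pose, the force and the opening at its end, in the units of the state.
- r.read_state(): the state, without advancing time (a new reading comes with each control period).
- r.camera(name): name is "scene" or "side" or "wrist"; returns (picture, depth): 480x640x3 uint8, red, green, blue; 480x640 float32, mm along the optical axis (not along the pixel's ray), 0 where there is no reading.
- r.camera_params(name): a dict with "intrinsics" (3x3 intrinsics, pixels), "k1" (the pictures are not rectified: a ray, as slopes to the right and down, at radius r is drawn at 1 + k1 r^2 times it, then the intrinsics apply), "origin" and "orientation" of the camera in the world. Camera axes: x right, y up, looking along -z (the intrinsics and any distortion apply to the point x, -y, -z); pixel columns grow to the right and rows downward; lengths in mm; the calibration is good to about 2 mm. A picture is of the moment at which its call begins: read the wrist's pose just before it. camera_params takes no time and is no camera call; for the wrist camera it gives the pose at the moment of the call.
- r.close_job(): hands the job in, once; it reports no verdict.
The state is a dict: "t": time; "qpos": joint angles; "dq": joint speeds; "joint_torque": joint torques, N m; "position": TCP position; "ee_rot": TCP orientation; "wrist_force": force on the tool from outside, world axes, zero at the start; "moment": the same for the moment, N m; "width": opening from 0.0 (shut) to 1.0 (fully open).
Only numpy, scipy, OpenCV 4.12 (cv2) and the standard library are available. Lean on these libraries where they do the work, as an engineer would, in place of code of your own. Each camera call takes 0.05 s, during which the arm holds its last target.

### The job

Get the bench ring roller ready for the next hoop: pull out its sprung gear selector, turn it from neutral to low gear (the side of the single raised dot) and let it drop fully home, feeling for the detent without forcing the knob. Then push the clutch lever right over to its engaged stop, away from the operator's side. Leave the spanner and the collar on the deck where they lie.

Things in the scene. Friction and masses are not known exactly. Their poses are not given: they have to be found in the camera images.
- ring_roller: Bench ring roller: housing 270 x 430 mm, flat steel deck 140 mm above the bench. Origin under its centre; x away from the operator (robot), y to his left, z up. Three upright steel rolls on the deck's far half (tops at 200 mm), handwheel behind, motor on the left flank. On the deck's near half: gear selector at (-55, 115) mm, clutch lever pivot at (-60, -125) mm.
- selector_turn (a joint): Turn of the selector knob about its upright axis, rad, anticlockwise from above; 0 = pointer along the roller's +x. Neutral (arc mark) is a slot, 0 +-0.37; low gear is a hole at about 1.06 (one raised dot), high at about -1.06 (two dots). The index plate hidden under the knob has slipped: slot and holes all lie up to 0.3 to one side of their marks; pin play in a hole +-0.03. Stops at +-1.46.
- selector_pull (a joint): How far the selector knob is pulled out (up), m: 0 = fully home in slot or hole, 0.007 = its pin rides on the plate between the holes, 0.014 = end of stroke. A spring draws it in: about 7 N at home with its weight, 10.5 N fully out. It can be turned out of slot or hole only above 0.007; let go between holes it rests at 0.007 and drops when turned over a hole.
- selector_grip (a point): Middle of the selector's bar grip, on the knob's axis; x along the bar to the pointer end (white line), z up. Black plastic bar 62 long, 18 wide, 32 mm high (16 mm above and below this point), on a round skirt 80 mm across, 8 mm thick. Skirt's top is 16 mm below this point; dial 120 mm across beneath. Grip the bar's two long flats from above.
- clutch_lever (a joint): Swing of the clutch lever, rad: 0 = out, leaning 20 degrees to the operator; 0.70 = engaged, at its stop, leaning 20 degrees away (to the roller's +x). It moves stiffly (about 2.6 N at the ball) and stays where it is left.
- clutch_ball (a point): Centre of the black ball, 30 mm across, on the clutch lever's 10 mm steel rod; 95 mm from the pivot, which lies 10 mm above the deck, so the ball is about 100 mm above the deck and travels 65 mm along the roller's x from out to engaged.
- spanner: Small open-ended spanner, 148 x 26 x 7 mm, lying on the deck's near edge between selector and lever. Leave it. Origin under its middle, x along it.
- roll_collar: Steel spacer ring, 42 mm across, 16 mm high, lying on the deck between selector and lever. Leave it. Origin under its centre.

How it is judged:
By the outcome, as a careful person would: the job done as asked, in the order asked, and still so for the second after the job is handed in, with the robot touching nothing.
It also fails if it takes over 64 s, if anything falls off the work surface, if the arm or the gripper's body presses on something with over 40 N, if the wrist force passes 120 N, or if a joint passes its speed limit or range.

## Working session

There is one attempt and no reset: what is moved stays moved. The work goes in short steps, Python scripts to look and compute and a tool call to move; the robot and the scene stay as the last step left them, time stands still between calls to the robot, and variables do not carry over. Pictures are saved under pics/ and viewed, and the job is handed in when it is done.

Besides the shell and the picture viewer there is one more tool, called after "Emit:" as name(argument=value, ...) on one line, values as JSON. move_arm: Moves the arm, as the interface text tells. Its arguments: {"type":"object","properties":{"delta_rot":{"type":"array","items":{"type":"array","items":{"type":"number"}}},"dp":{"type":"array","items":{"type":"array","items":{"type":"number"}}},"grip":{"type":"array","items":{"type":"number"}}},"required":["delta_rot","dp","grip"]}

```bash
mkdir -p pics; ls; cat > h.py <<'E'
import numpy as np, cv2, pickle
from station import r
def snap(name,tag):
    p=r.camera_params(name); img,d=r.camera(name)
    pickle.dump((p,img,d),open(f'pics/{tag}.pkl','wb'))
    cv2.imwrite(f'pics/{tag}.png',img[:,:,::-1]); return p,img,d
def load(tag): return pickle.load(open(f'pics/{tag}.pkl','rb'))
def Rof(p):
    from scipy.spatial.transform import Rotation as R
    o=np.array(p['orientation'],float)
    return o if o.shape==(3,3) else R.from_euler('xyz',o,degrees=True).as_matrix()
def rays(p,uv):
    K=np.array(p['intrinsics']);k=p['k1']
    uv=np.atleast_2d(uv).astype(float)
    s=np.c_[(uv[:,0]-K[0,2])/K[0,0],(uv[:,1]-K[1,2])/K[1,1]]
    x=s.copy()
    for _ in range(20): x=s/(1+k*(x**2).sum(1,keepdims=True))
    return np.c_[x[:,0],-x[:,1],-np.ones(len(x))]@Rof(p).T
def atz(p,uv,z):
    d=rays(p,uv);o=np.array(p['origin']); return o+d*((z-o[2])/d[:,2])[:,None]
def atd(p,uv,dep): return np.array(p['origin'])+rays(p,uv)*np.atleast_1d(dep)[:,None]
def cloud(p,d):
    v,u=np.mgrid[0:480,0:640]; uv=np.c_[u.ravel(),v.ravel()]
    return atd(p,uv,d.ravel()).reshape(480,640,3)
def proj(p,X):
    K=np.array(p['intrinsics']);c=(np.atleast_2d(X)-np.array(p['origin']))@Rof(p)
    s=np.c_[c[:,0]/-c[:,2],-c[:,1]/-c[:,2]]; s=s*(1+p['k1']*(s**2).sum(1,keepdims=True))
    return np.c_[s[:,0]*K[0,0]+K[0,2],s[:,1]*K[1,1]+K[1,2]]
E
python3 - <<'E'
from h import *
print(r.read_state())
for n in ['scene','side','wrist']:
    p,i,d=snap(n,n+'0'); print(n,p)
E
```

```text
pics
{'t': 0.0, 'qpos': array([61.43819425, 40.51380957, -1.5827695 , 85.08670555,  1.26171731,
       54.48308878, -4.32466165]), 'dq': array([ 0.01769313,  0.02330023, -0.1462891 ,  0.03759048,  0.03614571,
        0.01169089,  0.05533572]), 'joint_torque': array([ 6.01431129e-04, -8.83199000e+01,  1.23491082e+00, -2.36159277e+01,
        1.69040984e-02,  6.60570455e-03,  3.79534288e-05]), 'position': array([ 253.48752942, -515.78720511,  230.8190905 ]), 'ee_rot': array([-1.79933829e+02,  2.94860413e-03,  2.61748270e+01]), 'wrist_force': array([ 0.22430517,  0.32502598, -0.22865555]), 'moment': array([-0.01923443, -0.00411286,  0.0151538 ]), 'width': 1.0008184821273007}
scene {'intrinsics': array([[457.37995281,   0.        , 319.17364449],
       [  0.        , 457.37995281, 240.85713396],
       [  0.        ,   0.        ,   1.        ]]), 'k1': -0.09033907816105503, 'origin': array([ 934.13113708, -132.49651432,  689.54306076]), 'orientation': array([37.36203366,  0.43545795, 68.19690895])}
side {'intrinsics': array([[459.89866374,   0.        , 317.39479607],
       [  0.        , 459.89866374, 240.23755476],
       [  0.        ,   0.        ,   1.        ]]), 'k1': -0.07271987493167273, 'origin': array([ 563.7603889 , -491.94619278,  682.42780726]), 'orientation': array([45.61678246, -0.18166785, -1.88078797])}
wrist {'intrinsics': array([[404.64361285,   0.        , 320.56033574],
       [  0.        , 404.64361285, 237.50961811],
       [  0.        ,   0.        ,   1.        ]]), 'k1': -0.060181058006868654, 'origin': array([ 318.15206997, -483.709428  ,  372.87926002]), 'orientation': array([-1.65163567e+01,  2.67356533e-02, -6.38405192e+01])}
```

View pics/scene0.png

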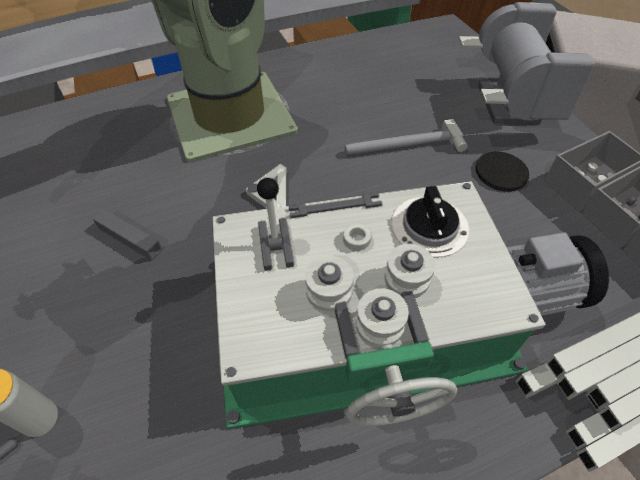

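View pics/side0.png

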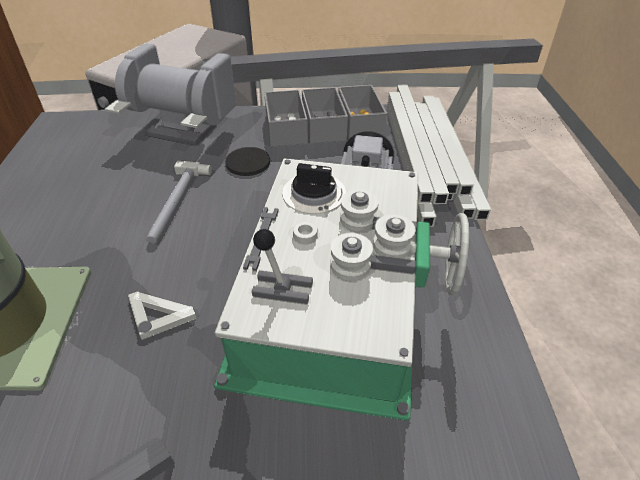

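The scene view shows the roller with its knob at (432,215), its clutch ball at (267,188) leaning toward the operator, and the deck corner bolts. In the side view the knob is at (315,178) and the ball at (264,240). Next I fit the deck pose.

```bash
python3 - <<'E'
from h import *
for t in ['scene0','side0']:
    p,img,d=load(t); C=cloud(p,d)
    m=(d>0)&(abs(C[...,2]-140)<5)&(C[...,0]>300)&(C[...,0]<800)&(abs(C[...,1])<500)
    g=img.astype(int); m&=(g.min(2)>120)
    n,l,s,c=cv2.connectedComponentsWithStats(m.astype(np.uint8)); k=1+s[1:,4].argmax(); m=l==k
    P=C[m]; print(t,len(P),'z',np.median(P[:,2]))
    rect=cv2.minAreaRect(P[:,:2].astype(np.float32)); print(rect, cv2.boxPoints(rect))
    # ball
    u,v=((267,188) if t=='scene0' else (264,240))
    b=(g.max(2)<70); 
    n,l,s,c=cv2.connectedComponentsWithStats(b.astype(np.uint8)); k=l[v,u]; mm=l==k; print('ball',s[k],c[k],np.median(C[mm],0))
    pc=atd(p,c[k],np.median(d[mm])+8);print(pc)
# knob crops
p,img,d=load('scene0'); a=cv2.resize(img[165:275,370:490],(720,660//1),interpolation=cv2.INTER_CUBIC)[:600]
cv2.imwrite('pics/c1.png',a[:,:,::-1])
p,img,d=load('side0'); a=cv2.resize(img[145:225,265:365],(750,600),interpolation=cv2.INTER_CUBIC)
cv2.imwrite('pics/c2.png',a[:,:,::-1])
E
```

```text
scene0 32428 z 140.51619776128052
((611.3310546875, 65.66960144042969), (436.09478759765625, 277.1737060546875), 78.32270812988281) [[ 431.47992 -119.81503]
 [ 702.91693 -175.91476]
 [ 791.1822   251.15424]
 [ 519.7452   307.25397]]
ball [257 178  21  22 366] [267.42076503 188.26229508] [514.69033654 -42.33450616 251.43994262]
[[508.59281022 -40.95638993 244.76556227]]
side0 21492 z 140.9175763513261
((611.1290893554688, 65.27435302734375), (439.2601013183594, 276.5465393066406), 78.13944244384766) [[ 430.66718 -121.24737]
 [ 701.30963 -178.08612]
 [ 791.591    251.79608]
 [ 520.94855  308.63483]]
ball [253 229  22  23 352] [263.64488636 239.51988636] [507.87277734 -48.63826258 251.97724287]
[[506.72363441 -42.29312603 245.55894429]]
```

View pics/c1.png

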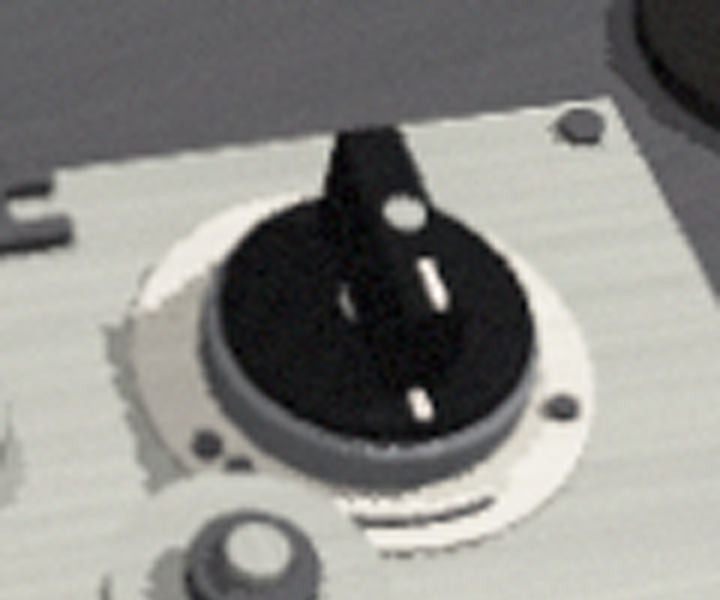

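View pics/c2.png

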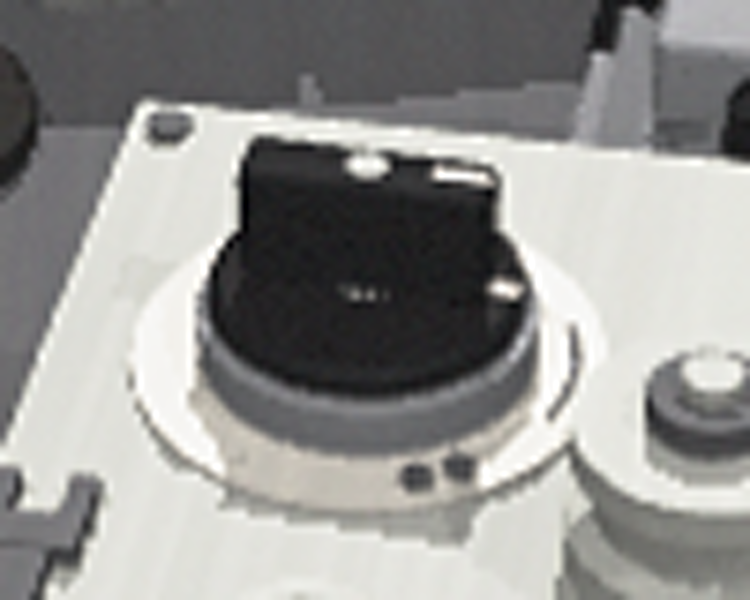

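```bash
python3 - <<'E'
from h import *
ps,i1,d1=load('scene0'); pd,i2,d2=load('side0')
def tri(a,b):
    ra=rays(ps,a)[0];rb=rays(pd,b)[0];o1=np.array(ps['origin']);o2=np.array(pd['origin'])
    s=np.linalg.lstsq(np.c_[ra,-rb],o2-o1,rcond=None)[0]
    A=o1+s[0]*ra;B=o2+s[1]*rb; return (A+B)/2,np.linalg.norm(A-B)
print('ball',tri((267.4,188.3),(263.6,239.5)))
# crops: scene scale6 ; side 7.5
S=lambda x,y:(370+x/6-.4,165+y/6-.4); D=lambda x,y:(265+x/7.5-.4,145+y/7.5-.4)
dot=tri(S(405,213),D(366,164)); line=tri(S(432,285),D(465,175)); print('topdot',dot,'line',line)
sk=tri(S(420,404),D(506,289)); print('skirt mark',sk)
for q in (line,sk):
    v=(q[0]-dot[0])[:2]; print('yaw',np.degrees(np.arctan2(v[1],v[0])), np.hypot(*v))
for t,(p,d,pts) in {'sc':(ps,d1,[S(405,213),S(370,160),S(280,300)]),'sd':(pd,d2,[D(366,164),D(300,160),D(365,340)])}.items():
    for q in pts:
        u,v=map(round,q); print(t,atd(p,(u,v),d[v,u]))
c,s=np.cos(np.radians(-11.8)),np.sin(np.radians(-11.8));R=np.array([[c,-s],[s,c]]);C=np.array([611.2,65.5])
print('knob',C+R@[-55,115],'ball out',C+R@[-92.5,-125],'eng',C+R@[-27.5,-125],'pivot',C+R@[-60,-125],'xdir',R[:,0])
print('collar/rolls check')
E
```

```text
ball (array([506.63794489, -40.37672463, 243.20870341]), np.float64(0.9054419650061145))
topdot (array([580.73242531, 189.47059239, 200.14796229]), np.float64(0.9363466356702905)) line (array([604.08952813, 182.60917548, 201.42295987]), np.float64(0.8134211485936778))
skirt mark (array([614.46653727, 180.51471317, 169.05797615]), np.float64(0.47232793389871924))
yaw -16.370755978588623 24.344060763549248
yaw -14.868154874000652 34.9026944911258
sc [[580.23799524 189.66075885 199.11925416]]
sc [[561.73761304 190.30537618 199.72918047]]
sc [[571.81003661 165.16953768 167.19060662]]
sd [[579.81502608 191.19969256 200.45267014]]
sd [[565.44118915 193.9043565  198.84047059]]
sd [[578.99265409 163.73197311 167.36386242]]
knob [580.87933958 189.31703256] ball out [495.09276006 -37.9425388 ] eng [558.71914033 -51.23478217] pivot [526.90595019 -44.58866048] xdir [ 0.97886739 -0.20449605]
collar/rolls check
```

Emit:
move_arm(delta_rot=[[0,0,-0.1],[0,0,-0.1],[0,0,-0.1],[0,0,-0.1],[0,0,-0.1],[0,0,-0.1],[0,0,-0.1],[0,0,0]], dp=[[0.01,0.03,0.02],[0.016,0.035,0.02],[0.016,0.035,0.02],[0.016,0.035,0.02],[0.016,0.035,0.02],[0.016,0.035,0],[0.016,0.035,0],[0.016,0.035,0]], grip=[60,60,60,60,60,60,60,60])

```text
t: 0.95
position: [375.0, -233.0, 332.6]
ee_rot: [-179.7, -0.1, -16.1]
wrist_force: [1.3, -0.1, 0.1]
width: 0.6
```

Emit:
move_arm(delta_rot=[[0,0,0],[0,0,0],[0,0,0],[0,0,0],[0,0,0],[0,0,0],[0,0,0],[0,0,0]], dp=[[0.017,0.037,0],[0.017,0.037,0],[0.017,0.037,0],[0.017,0.037,0],[0.017,0.037,0],[0.017,0.037,0],[0.017,0.037,0],[0.017,0.037,0]], grip=[60,60,60,60,60,60,60,60])

```text
t: 1.75
position: [513.9, 76.9, 332.8]
ee_rot: [-179.7, -0.1, -16.1]
wrist_force: [0.4, -0.2, -0.6]
width: 0.6
```

Emit:
move_arm(delta_rot=[[0,0,0],[0,0,0],[0,0,0],[0,0,0],[0,0,0]], dp=[[0.017,0.028,-0.02],[0.017,0.028,-0.02],[0.017,0.028,-0.02],[0.014,0.026,-0.02],[0,0,0]], grip=[60,60,60,60,60])

```text
t: 2.25
position: [580.9, 197.6, 247.8]
ee_rot: [-179.6, 0.0, -15.7]
wrist_force: [-0.5, -0.6, -0.0]
width: 0.602
```

```bash
python3 - <<'E'
from h import *
s=r.read_state();print(s['position'],s['ee_rot'],s['qpos'])
snap('wrist','w1')
E
```

```text
[580.86243331 197.64727252 247.7643315 ] [-1.79612492e+02  2.10883968e-02 -1.57283674e+01] [ -25.80436518   43.47386191    9.21350262   75.17895454   -7.56151466
   61.72246638 -121.24412189]
```

View pics/w1.png

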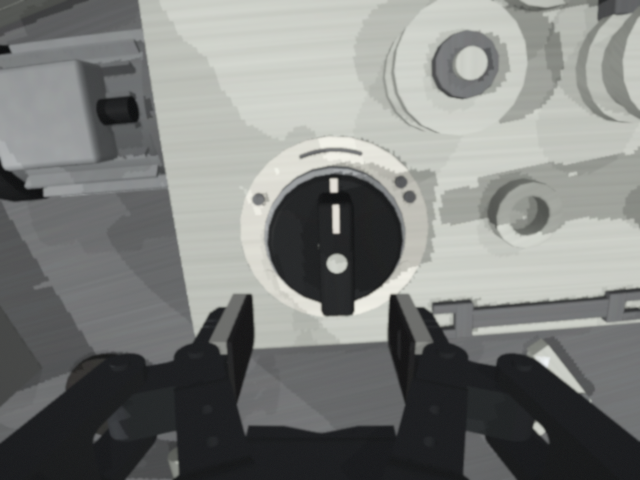

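The wrist view shows the knob centred at (337,263) with the pointer up to (334,186). The single dot is at (258,199), on the left, and the two dots are on the right.

```bash
python3 - <<'E'
from h import *
p,i,d=load('w1')
a=atz(p,[(337,263),(335.5,219)],200)
b=atz(p,[(333.5,186)],168)
dots=atz(p,[(258.5,199),(401,181.5),(409.5,197)],158)
print(a,b,dots)
f=lambda q,c:np.degrees(np.arctan2(*(q-c)[:2][::-1]))
print('line',f(a[1],a[0]),'mark',f(b[0],a[0]), 'dots',[f(q,a[0]) for q in dots], f(a[1],b[0]*0+a[0]))
C=cloud(p,d);print(C[290,337],C[240,290])
E
```

```text
[[581.13915149 189.59358135 200.        ]
 [603.12614613 184.42138841 200.        ]] [[613.60652854 181.76618942 168.        ]] [[616.4526872  226.01206253 158.        ]
 [604.06013352 143.88022777 158.        ]
 [593.90061677 141.08637553 158.        ]]
line -13.237513463535072 mark -13.554489517195224 dots [np.float64(45.88250279474516), np.float64(-63.37050645624378), np.float64(-75.26040179933922)] -13.237513463535072
[566.37536694 193.51433115 198.52712059] [589.59695607 214.3743503  165.35679569]
```

Emit:
move_arm(delta_rot=[[0,0,0.04],[0,0,0],[0,0,0],[0,0,0],[0,0,0],[0,0,0]], dp=[[0,-0.008,0],[0,0,-0.02],[0,0,-0.02],[0,0,-0.02],[0,0,-0.01],[0,0,0]], grip=[60,60,60,60,60,60])

```text
t: 2.9
position: [581.3, 182.8, 180.9]
ee_rot: [-179.6, -0.3, -13.7]
wrist_force: [0.2, 0.2, 0.7]
width: 0.6
```

Emit:
move_arm(delta_rot=[[0,0,0],[0,0,0],[0,0,0]], dp=[[0,0.0065,-0.007],[0,0,0],[0,0,0]], grip=[60,60,60])

```text
t: 3.2
position: [582.1, 189.6, 175.7]
ee_rot: [-179.5, -0.5, -13.7]
wrist_force: [-0.3, -0.1, -0.2]
width: 0.6
```

Emit:
move_arm(delta_rot=[[0,0.005,0],[0,0,0],[0,0,0],[0,0,0],[0,0,0],[0,0,0]], dp=[[-0.001,0,-0.002],[0,0,0],[0,0,0],[0,0,0],[0,0,0],[0,0,0]], grip=[15,15,15,15,15,15])

```text
t: 3.8
position: [581.3, 189.7, 174.7]
ee_rot: [-179.6, -0.2, -13.7]
wrist_force: [-0.9, 1.2, 0.8]
width: 0.201
```

Emit:
move_arm(delta_rot=[[0,0,0],[0,0,0],[0,0,0],[0,0,0],[0,0,0]], dp=[[0,0,0],[0,0,0.004],[0,0,0.004],[0,0,0.003],[0,0,0]], grip=[0,0,0,0,0])

```text
t: 4.3
position: [581.2, 189.6, 185.6]
ee_rot: [-179.6, -0.2, -13.7]
wrist_force: [3.0, -0.1, -8.8]
width: 0.201
```

Emit:
move_arm(delta_rot=[[0,0,0.09],[0,0,0.09],[0,0,0.09],[0,0,0.09]], dp=[[0,0,0],[0,0,0],[0,0,0],[0,0,0]], grip=[0,0,0,0])

```text
t: 4.7
position: [581.2, 189.7, 185.3]
ee_rot: [-179.6, -0.2, 7.6]
wrist_force: [1.9, 0.6, -8.7]
width: 0.197
```

Emit:
move_arm(delta_rot=[[0,0,0.09],[0,0,0.09],[0,0,0.09],[0,0,0]], dp=[[0,0,0],[0,0,0],[0,0,0],[0,0,0]], grip=[0,0,0,0])

```text
t: 5.1
position: [581.2, 189.8, 185.0]
ee_rot: [-179.6, -0.2, 23.8]
wrist_force: [2.5, 2.1, -8.3]
width: 0.202
```

```bash
python3 - <<'E'
from h import *
s=r.read_state();print(s['position'],s['ee_rot'],s['qpos'],s['moment'])
p,i,d=snap('wrist','w2')
cv2.imwrite('pics/w2c.png',cv2.resize(i[120:360,160:480],(800,600))[:,:,::-1])
E
```

```text
[581.15935509 189.82332424 185.00579603] [-179.62600667   -0.19139726   23.82974209] [-19.41246958  46.69432897  -3.14598523  80.58894294   2.40122174
  52.6075421  -89.19331869] [ 0.37670519 -0.56556296  0.06359509]
```

View pics/w2.png

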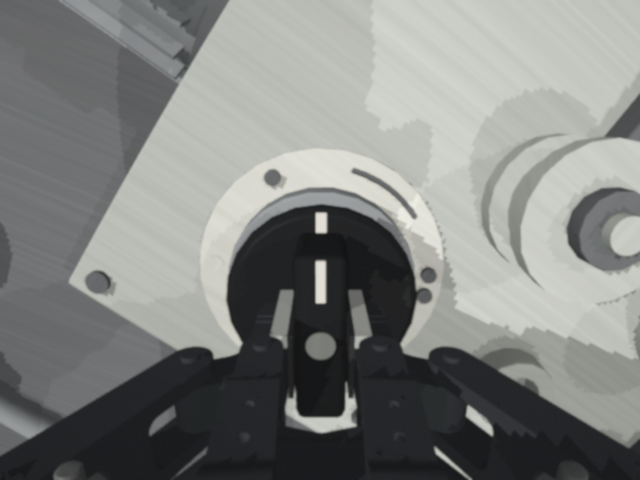

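The knob follows the hand: its pointer is straight up at (320,215) between the pads. I'll ease it down onto the plate, slacken the jaws and turn it loosely, so the spring drops the pin by itself.

Emit:
move_arm(delta_rot=[[0,0,0.05],[0,0,0],[0,0,0],[0,0,0],[0,0,0]], dp=[[0,0,-0.002],[0,0,-0.001],[0,0,0],[0,0,0],[0,0,0]], grip=[0,0,24,24,24])

```text
t: 5.65
position: [581.4, 189.7, 183.0]
ee_rot: [-179.7, -0.2, 25.9]
wrist_force: [0.9, -0.5, -0.2]
width: 0.242
```

```bash
python3 - <<'E'
from h import *
s=r.read_state();print(s['position'],s['ee_rot'],s['moment'])
p,i,d=snap('wrist','w3'); C=cloud(p,d)
# height on bar near tip dot: use image-top skirt and bar patches
for (u,v) in [(320,380),(310,340),(320,325),(300,225),(345,225)]: print((u,v),C[v-2:v+3,u-2:u+3].reshape(-1,3).mean(0).round(1))
E
```

```text
[581.35941135 189.65727773 183.01598137] [-179.67176246   -0.24028934   25.8502927 ] [-0.03696472 -0.0260964  -0.01456582]
(320, 380) [567.3 183.4 204.8]
(310, 340) [580.5 193.5 205.5]
(320, 325) [586.7 192.8 204.8]
(300, 225) [606.6 211.3 173. ]
(345, 225) [615.5 196.5 179. ]
```

View pics/w3.png

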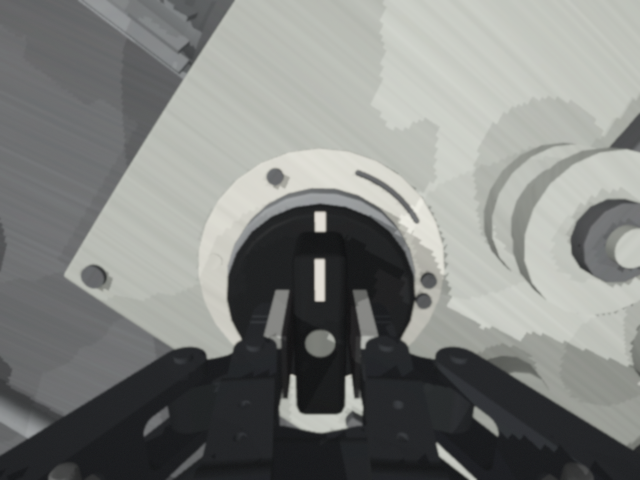

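The jaws are slack, the pointer is at (320,218), and the bar top is at about 205, so the pin is riding on the plate (+7 mm). I'll turn slowly now.

Emit:
move_arm(delta_rot=[[0,0,0.04],[0,0,0.04],[0,0,0.04],[0,0,0.04],[0,0,0.04],[0,0,0]], dp=[[0,0,0],[0,0,0],[0,0,0],[0,0,0],[0,0,0],[0,0,0]], grip=[24,24,24,24,24,24])

```text
t: 6.3
position: [581.4, 190.0, 183.9]
ee_rot: [-179.7, -0.3, 37.5]
wrist_force: [1.4, 1.3, -3.7]
width: 0.242
```

```bash
cat > k.py <<'E'
import sys
from h import *
s=r.read_state();print(s['position'],s['ee_rot'],s['moment'])
t=sys.argv[1]; p,i,d=snap('wrist',t); C=cloud(p,d)
def f(zt):
    # white line on bar top: bright blob in the dark bar
    g=i.min(2); m=np.zeros_like(g); m[170:312,285:355]=(g[170:312,285:355]>170)
    n,l,st,c=cv2.connectedComponentsWithStats(m); return [(st[k],c[k].round(1)) for k in range(1,n) if 80<st[k][4]<1200]
for b in f(0): print(b)
for (u,v) in [(310,340),(320,325)]: print('top',C[v-2:v+3,u-2:u+3].reshape(-1,3).mean(0).round(1))
E
python3 k.py w4
```

```text
[581.40074492 189.9570218  183.91471838] [-179.6784527    -0.29811071   37.51798386] [ 0.08865602 -0.2078983  -0.07744597]
(array([326, 213,  12,  19, 190], dtype=int32), array([331.4, 222. ]))
(array([322, 260,  15,  41, 371], dtype=int32), array([328.9, 279.7]))
top [579.3 193.2 205.3]
top [585.7 193.9 205. ]
```

View pics/w4.png

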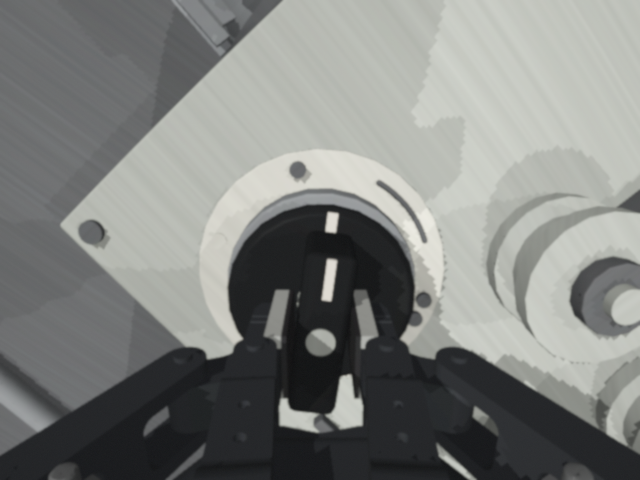

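Emit:
move_arm(delta_rot=[[0,0,0.03],[0,0,0.03],[0,0,0.03],[0,0,0.03],[0,0,0]], dp=[[0,0,-0.001],[0,0,0],[0,0,0],[0,0,0],[0,0,0]], grip=[24,24,24,24,24])

```text
t: 6.85
position: [581.4, 190.1, 183.6]
ee_rot: [-179.7, -0.3, 44.7]
wrist_force: [0.6, 1.1, 0.2]
width: 0.241
```

```bash
python3 k.py w5
```

```text
[581.41004511 190.07604761 183.59238077] [-179.69587549   -0.33356405   44.68256257] [ 0.07894676  0.13361826 -0.14521191]
(array([327, 213,  12,  20, 190], dtype=int32), array([332.5, 222.4]))
(array([323, 260,  15,  41, 377], dtype=int32), array([329.9, 279.9]))
top [579.1 193.2 205.4]
top [585.3 194.6 204.9]
```

Emit:
move_arm(delta_rot=[[0,0,0.03],[0,0,0.03],[0,0,0.03],[0,0,0.03],[0,0,0]], dp=[[0,0,0],[0,0,0],[0,0,0],[0,0,0],[0,0,0]], grip=[24,24,24,24,24])

```text
t: 7.4
position: [581.4, 190.1, 183.6]
ee_rot: [-179.7, -0.3, 52.1]
wrist_force: [-0.8, 0.3, 0.3]
width: 0.239
```

```bash
python3 k.py w6
```

```text
[581.37630916 190.11692653 183.57103594] [-179.69251771   -0.33130569   52.0930882 ] [ 0.13600031  0.14629749 -0.13820948]
(array([327, 213,  12,  20, 191], dtype=int32), array([332.5, 222.4]))
(array([323, 260,  15,  41, 376], dtype=int32), array([329.8, 279.8]))
top [578.6 192.9 205.2]
top [584.6 195.1 204.7]
```

Emit:
move_arm(delta_rot=[[0,0,0.03],[0,0,0.03],[0,0,0.03],[0,0,0.03],[0,0,0]], dp=[[0,0,0],[0,0,0],[0,0,0],[0,0,0],[0,0,0]], grip=[24,24,24,24,24])

```text
t: 7.95
position: [581.3, 190.1, 183.3]
ee_rot: [-179.7, -0.3, 59.5]
wrist_force: [-0.4, 0.3, 0.3]
width: 0.24
```

```bash
python3 k.py w7
```

```text
[581.34297843 190.12406657 183.30169165] [-179.69039378   -0.31696747   59.52851373] [ 0.03202019  0.04698756 -0.0282925 ]
(array([325, 209,  11,  19, 174], dtype=int32), array([330. , 218.4]))
(array([322, 254,  13,  39, 333], dtype=int32), array([327.7, 272.7]))
top [576.3 189.7 199. ]
top [583.9 195.4 204.1]
```

View pics/w7.png

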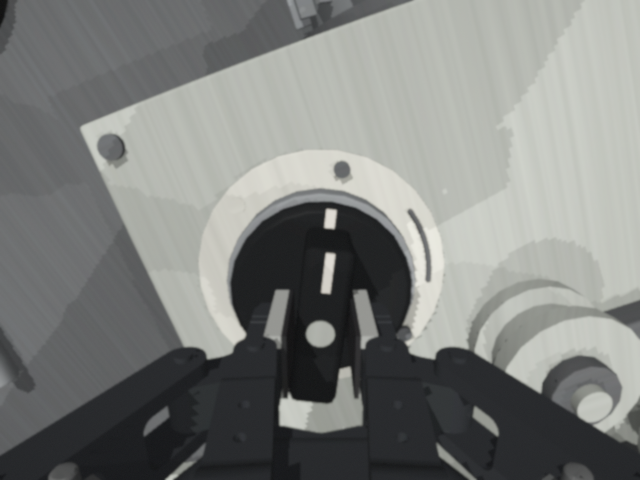

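```bash
python3 - <<'E'
from h import *
for t in ['w6','w7']:
    p,i,d=load(t);C=cloud(p,d)
    for uv in [(312,310),(325,300),(335,310),(310,370),(320,390),(270,260),(360,270)]:
        u,v=uv;print(t,uv,C[v,u].round(1))
E
```

```text
w6 (312, 310) [585.9 201.1 204.8]
w6 (325, 300) [592.  201.9 206.4]
w6 (335, 310) [591.9 196.5 204.8]
w6 (310, 370) [571.1 183.4 204.7]
w6 (320, 390) [568.9 175.  205.1]
w6 (270, 260) [575.6 216.7 172.1]
w6 (360, 270) [601.8 191.3 173. ]
w7 (312, 310) [583.1 199.5 199.3]
w7 (325, 300) [588.9 200.7 199.7]
w7 (335, 310) [589.9 195.6 199.6]
w7 (310, 370) [569.5 178.4 197.7]
w7 (320, 390) [568.8 170.  199.2]
w7 (270, 260) [570.6 214.5 166.4]
w7 (360, 270) [600.8 191.5 166.2]
```

The bar top fell from 205 to 199 and the skirt from 172.5 to 166, so the knob has dropped into the low hole. The pointer line is at (328,272), near the single dot at (342,170). I'll open, back off and check.

Emit:
move_arm(delta_rot=[[0,0,0],[0,0,0],[0,0,0],[0,0,0],[0,0,0],[0,0,0],[0,0,0]], dp=[[0,0,0],[0,0,0],[0,0,0],[0,0,0.02],[0,0,0.03],[0,0,0.03],[0,0,0.02]], grip=[50,50,50,50,50,50,50])

```text
t: 8.7
position: [580.1, 189.3, 284.4]
ee_rot: [-179.5, -0.1, 59.4]
wrist_force: [-0.4, 0.3, 0.1]
width: 0.503
```

```bash
python3 - <<'E'
from h import *
s=r.read_state();print(s['position'],s['ee_rot'],s['wrist_force'])
p,i,d=snap('wrist','w8'); snap('side','side8'); snap('scene','scene8')
E
```

```text
[580.11647107 189.26022706 284.43704947] [-1.79544844e+02 -8.60277440e-02  5.93956084e+01] [-0.37571272  0.31106242  0.09185937]
```

View pics/w8.png

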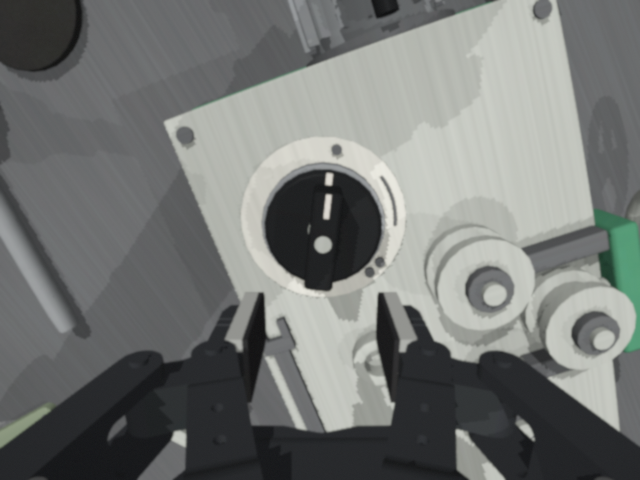

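View pics/side8.png

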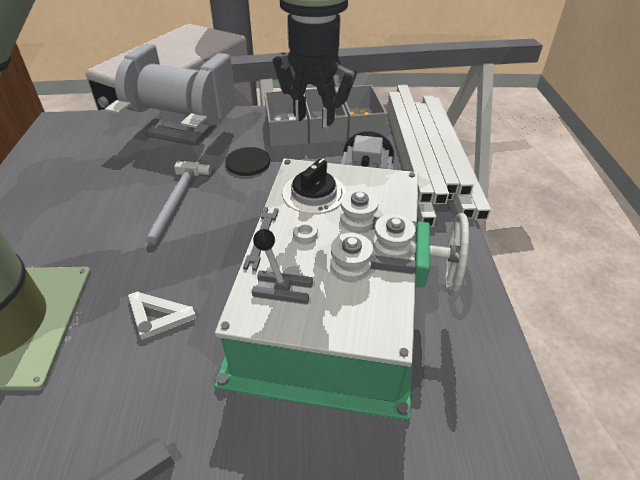

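```bash
python3 - <<'E'
from h import *
p,i,d=load('w8');C=cloud(p,d)
a=atz(p,[(323,244),(327,206)],200);b=atz(p,[(329,180)],168)
f=lambda q,c:np.degrees(np.arctan2(*(q-c)[:2][::-1]))
print(a,f(a[1],a[0]),f(b[0],a[0]))
def stats(t):
    p,i,d=load(t);C=cloud(p,d);g=i.max(2)
    rr=np.hypot(C[...,0]-580.9,C[...,1]-189.4); m=(rr<38)&(g<70)&(C[...,2]>150)&(C[...,2]<215)
    z=C[...,2][m]; print(t,'top',np.median(z[z>193]),'skirt',np.median(z[z<178]),'dial',np.median(C[...,2][(rr>47)&(rr<55)&(i.min(2)>150)]),'deck',np.median(C[...,2][(rr>63)&(rr<70)&(i.min(2)>120)]))
for t in ['w1','w6','w8','scene0','scene8','side0','side8']: stats(t)
E
```

```text
[[581.16752441 190.29981362 200.        ]
 [594.67433671 208.71418003 200.        ]] 53.74020675791551 52.90553522938791
w1 top 198.08169506438173 skirt 166.31110841688985 dial 142.40491347748318 deck 139.3567739988506
w6 top 204.4369855828469 skirt 172.66556101420161 dial 142.4269342826188 deck 139.35922049585767
w8 top 198.13788434274423 skirt 166.3527009201369 dial 142.4216479947595 deck 139.37577052565524
scene0 top 198.69545926815908 skirt 167.51128657471054 dial 143.67825718099698 deck 140.53646650800994
scene8 top 198.43304553643657 skirt 167.78521571105648 dial 143.80160024953716 deck 140.47226300817454
side0 top 198.85610289113652 skirt 168.1566431593908 dial 143.89002908285102 deck 140.98961619477626
side8 top 199.31572394461085 skirt 168.04169421103103 dial 143.98633146978756 deck 140.95604662472584
```

The knob is at the same height as at the start (top 198.1, skirt 166.35) and its pointer is at a turn of 1.14 rad, so it is fully home in low. Next is the lever.

Emit:
move_arm(delta_rot=[[0,0,-0.12],[0,0,-0.12],[0,0,-0.12],[0,0,-0.12],[0,0,-0.12],[0,0,-0.12],[0,0,-0.12],[0,0,-0.12]], dp=[[-0.012,-0.01,0.015],[-0.016,-0.024,0.005],[-0.016,-0.024,0],[-0.016,-0.024,0],[-0.016,-0.024,0],[-0.016,-0.024,0],[-0.016,-0.024,0],[-0.006,-0.024,0]], grip=[0,0,0,0,0,0,0,0])

```text
t: 9.65
position: [458.9, 7.0, 297.0]
ee_rot: [-179.3, 0.3, 2.4]
wrist_force: [0.2, 0.1, -0.6]
width: 0.0
```

Emit:
move_arm(delta_rot=[[0,0,-0.12],[0,0,-0.12],[0,0,0],[0,0,0],[0,0,0],[0,0,0]], dp=[[0,-0.018,0],[0,-0.018,-0.01],[0,0,-0.025],[0,0,-0.025],[0,0,-0.01],[0,0,0]], grip=[0,0,0,0,0,0])

```text
t: 10.25
position: [455.6, -34.6, 221.8]
ee_rot: [-179.5, 0.5, -12.6]
wrist_force: [0.5, 0.1, 0.4]
width: 0.001
```

```bash
python3 - <<'E'
from h import *
s=r.read_state();print(s['position'],s['ee_rot'],s['wrist_force'])
snap('side','side9')
E
```

```text
[455.56332112 -34.58126835 221.81101124] [-179.54824905    0.53322617  -12.58081347] [0.47776376 0.06465856 0.38722133]
```

View pics/side9.png

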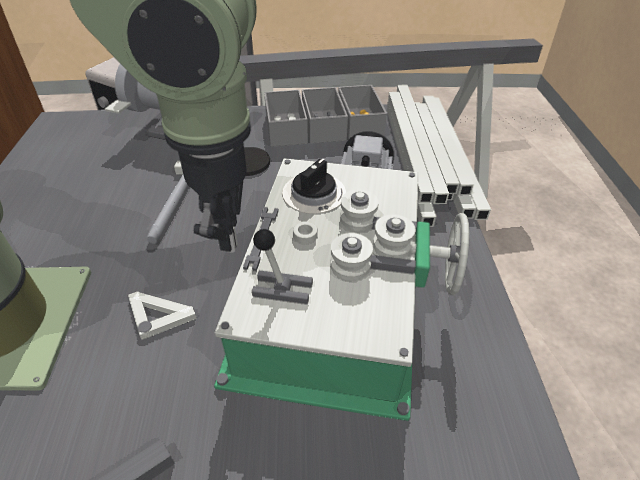

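The fingers are behind the ball, which sits at (264,240). I'll push along the roller's +x.

Emit:
move_arm(delta_rot=[[0,0,0],[0,0,0],[0,0,0],[0,0,0],[0,0,0],[0,0,0],[0,0,0],[0,0,0]], dp=[[0.01,0.002,0.004],[0.01,-0.002,0],[0.008,-0.002,0],[0.008,-0.002,0],[0.008,-0.002,0],[0.008,-0.002,0],[0.008,-0.002,0],[0.006,-0.001,0]], grip=[0,0,0,0,0,0,0,0])

```text
t: 11.1
position: [522.7, -45.2, 229.1]
ee_rot: [-179.5, 0.7, -12.5]
wrist_force: [-4.1, 0.5, -2.3]
width: 0.003
```

Emit:
move_arm(delta_rot=[[0,0,0],[0,0,0],[0,0,0]], dp=[[0.004,-0.001,-0.002],[0.004,-0.001,0],[0.002,0,0]], grip=[0,0,0])

```text
t: 11.4
position: [533.5, -47.7, 226.5]
ee_rot: [-179.5, 0.7, -12.5]
wrist_force: [-3.4, -0.8, -1.8]
width: 0.003
```

Emit:
move_arm(delta_rot=[[0,0,0],[0,0,0],[0,0,0]], dp=[[0.002,0,0],[0.002,0,0],[0.001,0,0]], grip=[0,0,0])

```text
t: 11.7
position: [533.8, -47.8, 226.2]
ee_rot: [-179.7, 1.4, -12.6]
wrist_force: [-10.9, 1.8, 7.9]
width: 0.003
```

Emit:
move_arm(delta_rot=[[0,0,0],[0,0,0]], dp=[[0.003,0,0],[0.003,0,0]], grip=[0,0])

```text
t: 11.9
position: [534.1, -47.7, 226.2]
ee_rot: [-179.8, 2.2, -12.6]
wrist_force: [-30.2, 2.1, 20.2]
width: -0.003
```

The hand has stopped moving while the force has risen to 30 N, so the lever is at its stop. I'll back off and check.

Emit:
move_arm(delta_rot=[[0,0,0],[0,-0.03,0],[0,0,0],[0,0,0],[0,0,0],[0,0,0]], dp=[[-0.01,0.002,0],[-0.02,0.004,0],[-0.03,0.006,0],[-0.01,0,0.03],[0,0,0.04],[0,0,0]], grip=[0,0,0,0,0,0])

```text
t: 12.5
position: [461.9, -36.0, 298.7]
ee_rot: [-179.4, 0.3, -12.6]
wrist_force: [0.6, 0.2, -0.3]
width: 0.002
```

```bash
python3 - <<'E'
from h import *
s=r.read_state();print(s['position'],s['wrist_force'],s['t'])
ps,i1,d1=snap('scene','scene10'); pd,i2,d2=snap('side','side10')
c,si=np.cos(np.radians(-11.8)),np.sin(np.radians(-11.8));R=np.array([[c,-si],[si,c]]);C=np.array([611.2,65.5])
q=[]
for p,i in((ps,i1),(pd,i2)):
    e=proj(p,[[558.7,-51.2,239]])[0];u,v=e.round().astype(int);print(e)
    m=(i.max(2)<70).astype(np.uint8);n,l,s,cc=cv2.connectedComponentsWithStats(m)
    k=l[v,u];print(k,s[k],cc[k]);q.append(cc[k])
ra=rays(ps,q[0])[0];rb=rays(pd,q[1])[0];o1=np.array(ps['origin']);o2=np.array(pd['origin'])
t=np.linalg.lstsq(np.c_[ra,-rb],o2-o1,rcond=None)[0];X=(o1+t[0]*ra+o2+t[1]*rb)/2
print(X,(R.T@(X[:2]-C)))
E
```

```text
[461.93059728 -36.02744632 298.69925954] [ 0.58550058  0.22756968 -0.28377751] 12.5
[272.166957   219.61617167]
259 [261 209  23  23 407] [271.98525799 220.01474201]
[301.99149127 246.76030729]
281 [292 236  22  21 354] [302.08757062 245.98305085]
[559.24115769 -51.32268756 239.84006533] [ -26.97103792 -124.97929723]
```

View pics/side10.png

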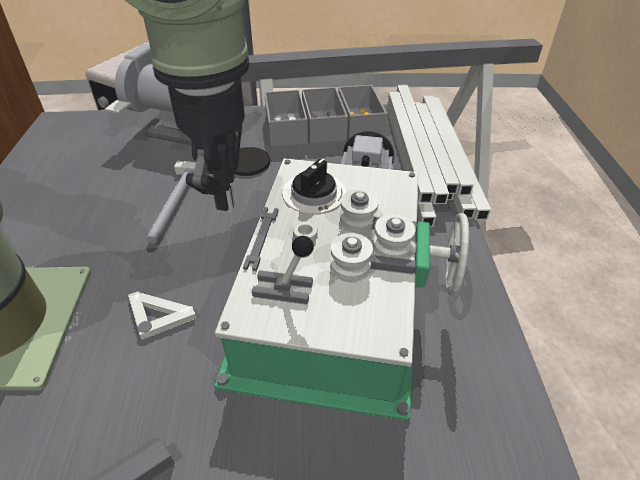

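View pics/scene10.png

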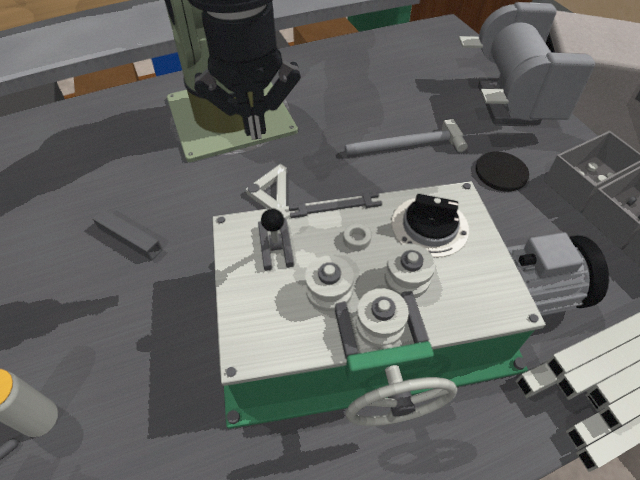

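The ball is at roller (-27.0, -125.0), and the engaged stop is at (-27.5, -125). The spanner at (340,205) and the collar at (358,237) are where they started, the knob is on the single dot, and the hand is clear.

```bash
python3 -c "
from station import r
print(r.close_job())"
```

```text
the job is handed in; nothing more can be done
None
```

The ring roller is ready. The selector is in low gear and fully home, the clutch is engaged at its stop, and I handed the job in at about 12.6 s.

- **Selector:** I pulled it out about 11 mm, turned it part way, then let it ride on the plate. I turned it on with slack jaws until the spring dropped it into the hole. Afterwards the knob was back at its starting height (bar top 198.1 mm, against 204.4 mm on the plate). Its pointer was at about 1.14 rad, on the single-dot side and within the stated slip.
- **Clutch lever:** It started about 0.13 rad off its out position. I pushed it over until it would not move further, at about 30 N along the push (36 N in all), which is more than was needed. After I backed off, the ball measured at roller (-27.0, -125.0) mm, against (-27.5, -125) expected at the stop.
- **Spanner and collar:** They are where they lay, judging by the before and after pictures only.
- **Failed checks:** No check failed or disagreed. The robot was clear of everything at hand-in.

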